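# Trip test of the isolation supply before an EEG recording

### The arm

A 6-joint arm with a two-finger parallel gripper is mounted at the origin on the work surface. World frame = base frame: x ahead of the robot, y to its left, z up, the work surface at z = 0. Lengths are in m, angles in rad, forces in N, time in s.
With the tool pointing down it reaches from about 0.3 to 0.85 m from the base axis. Payload 4.2 kg.
Tool frame: the origin (TCP) lies midway between the tips of the shut fingers; the grasp point (between the pads) lies 19 mm behind it; z points along the fingers, y is the line along which they close (so a half turn about z gives the same grasp; the last joint's range is limited). The gripper opens to 91 mm and grips with 3 to 60 N. Pads are 32 mm wide; open, the fingers measure 118 mm over their backs; the gripper's body (76 mm by 178 mm) begins 60 mm behind the grasp point.
Start: joints at [1.186, 0.32, 1.565, -0, 1.257, -0.02], TCP at [0.205, 0.537, 0.214] pointing down, gripper open.
Joint ranges: [-3.11, 3.11], [-0.84, 2.01], [0.21, 2.61], [-1.34, 4.49], [0.05, 2.63], [-2.56, 2.56]. Speed limits (rad/s): [2.57, 2.57, 3.14, 3.14, 3.14, 3.14].

### API

Orientations are given as [roll, pitch, yaw] about the fixed x, y, z axes, in that order (R = Rz(yaw) Ry(pitch) Rx(roll)).
In Python, from cell import robot, cams, workorder gives the robot as it stands.
- The arm moves only by the tool play_rows, never from a script. Its arguments are lists of equal length, an entry for each row: "travel": the shift along the tool's x, y, z in m, a list of three; "turn": the turn about the tool's z in rad. A call has 1 to 20 rows; each row shifts and turns the commanded pose from where the row before left it, along the tool's axes as they then stand; what a row does not reach is not made up. A row lasts 1/12 s, in which the tool goes at most 41.7 mm and 7.16 degrees, less where a joint would pass 70% of its speed; a pose out of reach is approached as far as the arm can. A call with a gripper value outside its range is refused whole. "jaw" is the opening, from 0 (shut) to 1 (fully open), set as the call begins (left out, the last holds). The fingers move at their own pace and stop on an object; "newtons" is the grip in N (left out, the last holds). Time passes only in rows, so rows that do not move let the fingers close. It gives the time, the measured TCP pose, the force, the opening and the grip force at its end, in the units of the state.
- robot.get_obs(): the state, without advancing time (a new reading comes with each control period).
- cams.get_image(name): name is "side" or "top"; returns a dict with "img" (400x640x3 uint8, red, green, blue), "mtx" (3x3 intrinsics, pixels), "R" (3x3) and "t" (3): a world point X has camera coordinates R X + t. Camera axes: x right, y down, z forward; pixel columns grow to the right and rows downward; lengths in m; the calibration is good to about 2 mm. A picture is of the moment at which its call begins. There is no depth.
- workorder.hand_in(): hands the job in; it is judged then, once.
The state is a dict: "t": time; "qpos": joint angles; "joint_vel": joint speeds; "tau": joint torques, N m; "tool_pos": TCP position; "tool_rot": TCP orientation; "contact_force": force on the tool from outside, world axes, zero at the start; "moment": the same for the moment, N m; "opening": finger opening in m; "grasp_force": force on a finger pad.
Only numpy, scipy, OpenCV 4.12 (cv2) and the standard library are available. Lean on these libraries where they do the work, as an engineer would, in place of code of your own. Each camera call takes 0.05 s, during which the arm holds its last target. There are 200 camera calls.

### The job

Run the safety trip test on the isolation supply on the desk: draw the red-headed lock pin out of its bore in front of the blue lever and park it in the notch of the amplifier's side bracket, hanging upright by its flange and pushed home, and let go of it. Then press the yellow test button until the lever drops by itself (do not pull the lever down), and lift the lever back up until it stays up on its own. Leave the pin parked and do not disturb the gel jar, the bottle or the tape roll.

Things in the scene. Friction and masses are not known exactly. Their poses are not given: they have to be found in the camera images.
- unit: Isolation supply, fixed cream box, x -100 to 100 and y -120 to 100 mm, flat deck at z = 55; origin on its underside, z up, front = its own -x. At y = -65: pin in a vertical 9.6 mm bore (x = -12), lever hinge behind it (x = 15). At y = 50 a panel tilted 35 degrees carries the test button. Close behind it a tower (x 22 to 100, y 20 to 100, z to 250; grey top from z = 200 overhangs to x = 6).
- button (a joint): Travel of the test button, m: 0 released, 0.007 fully in. Spring return, about 5 N fully in. The lever is tripped at about 4.5 mm.
- button_top (a point): Centre of the outer face of the yellow test button, diameter 20 mm, standing 12 mm out of the tilted panel. The panel's outward normal is (-0.574, 0, 0.819) in the unit's frame; the button goes in against it. The tower behind it leaves no room for an upright gripper: lean the tool back towards the unit's front.
- lever (a joint): Angle of the lever, rad: 0 up (leaning 10 degrees back from vertical, towards the unit's +x), 1.3 dropped (leaning 64 degrees forward, towards the unit's -x). Turns freely; its weight holds it at either stop, the dead centre is at 0.17.
- lever_knob (a point): Centre of the lever's knob: a blue cylinder 18 mm in diameter and 14 mm long, its axis along the unit's y, at the end of the lever (arm 12 mm wide along y, 9 mm thick), 66 mm from the hinge.
- lever_hinge (a point): Centre of the lever's hinge, at deck height (55 mm); the axis runs along the unit's y.
- pin: Loose lock pin, 50 g; origin: centre of its flange's underside, z towards the head. Steel flange 22 mm in diameter, 4 thick; above it a red cylindrical head, diameter 14, z = 4 to 38; below it a steel shank, diameter 8, 33 long, tapered end. At the start it stands in its bore, flange on the deck, and blocks the lever's fall.
- amp: The EEG amplifier, a fixed cream box 160 x 120 x 60 mm with coloured jacks (8 mm high) on the half of its top towards its +y; origin at the centre of its underside, z up. A dark steel bracket plate (60 mm along x, 6 mm thick, top at z = 60) sticks out of its -y side to y = -115.
- notch (a point): Parking place of the pin's origin on top of the bracket plate, axes as the amplifier's: the notch is a slot 12 mm wide along x, open at the plate's outer edge (36 mm from here towards -y), closed end 4 mm from here towards +y. The pin enters sideways along +y with its shank in the slot and its flange above the plate, or from above.
- jar: Gel jar with blue cap, diameter 60, height 65 mm; leave alone.
- bottle: White bottle with blue label, diameter 48, height 140 mm; leave alone.
- tape: Paper tape roll lying flat, diameter 90, height 22 mm; leave alone.

How it is judged:
On the way, in this order (a step that is already met when the one before it is completed fails the run):
1. the pin is parked upright in the notch and let go, with the lever still up (x of pin in the frame of notch between -0.004 and 0.004 m and y of pin in the frame of notch between -0.012 and 0.004 m and z of pin in the frame of notch between -0.003 and 0.003 m and angle between pin's own z axis and vertical below 0.15 rad and contact force between pin and the arm below 0.1 N and contact force between pin and the fingers below 0.1 N and value of joint lever below 0.1 rad), for 0.2 s.
2. the pressed button tips the lever, which the robot does not touch (value of joint button above 0.003 m and value of joint lever between 0.13 and 0.7 rad and contact force between lever and the arm below 0.1 N and contact force between lever and the fingers below 0.1 N).
3. the lever has dropped (value of joint lever above 1.2 rad), for 0.1 s.
At the end, for the whole second after the job is handed in: The lever is up again on its own (under 0.06 rad), the button is out (under 1.5 mm), and the pin is at rest in the notch: within 4 mm of the slot's middle line and at most 12 mm short of home, flange on the plate (3 mm), upright within 0.15 rad (x of pin in the frame of notch between -0.004 and 0.004 m and y of pin in the frame of notch between -0.012 and 0.004 m and z of pin in the frame of notch between -0.003 and 0.003 m and angle between pin's own z axis and vertical below 0.15 rad and value of joint lever below 0.06 rad and value of joint button below 0.0015 m and linear speed of pin below 0.02 m/s); the robot touches nothing.
It fails at once if a bystander on the desk (gel jar, bottle or tape roll) is moved more than 25 mm (distance of any of jar, bottle, tape from where it was at the start of the episode above 0.025 m).
It also fails if it takes over 64 s, if anything falls off the work surface, if the arm or the gripper's body presses on something with over 40 N, if the wrist force passes 120 N, or if a joint passes its speed limit or range.

## Working session

There is one attempt and no reset: what is moved stays moved. The work goes in short steps, Python scripts to look and compute and a tool call to move; the robot and the scene stay as the last step left them, time stands still between calls to the robot, and variables do not carry over. Pictures are saved under pics/ and viewed, at most 10 in all, crops included, and the job is handed in when it is done.

Besides the shell and the picture viewer there is one more tool, called after "Request:" by a JSON object that holds its "op" and its "data", one argument or row to a line. play_rows: Moves the arm, as the interface text tells. Its arguments: {"type":"object","properties":{"travel":{"type":"array"},"turn":{"type":"array"},"jaw":{"type":"number"},"newtons":{"type":"number"}},"required":["travel","turn"]}

```bash
mkdir -p pics; ls; python3 - <<'E'
from cell import robot,cams
import cv2,numpy as np
for n in("side","top"):
    d=cams.get_image(n);cv2.imwrite(f"pics/{n}0.png",d["img"][:,:,::-1]);np.savez(f"pics/{n}0.npz",**d)
    print(n,d["mtx"].round(1).tolist(),(-d["R"].T@d["t"]).round(3),d["R"].round(3).tolist())
print(robot.get_obs())
E
```

```text
pics
side [[385.0, 0.0, 316.8], [0.0, 385.0, 197.3], [0.0, 0.0, 1.0]] [ 1.078 -0.032  0.755] [[0.008, 1.0, 0.002], [0.766, -0.005, -0.642], [-0.642, 0.007, -0.766]]
top [[373.8, 0.0, 318.6], [0.0, 373.8, 197.7], [0.0, 0.0, 1.0]] [ 0.423 -0.023  0.952] [[-0.004, -1.0, 0.03], [-0.99, -0.0, -0.141], [0.141, -0.031, -0.99]]
{'t': 0.1, 'qpos': array([ 1.18600006e+00,  3.20216916e-01,  1.56550512e+00,  2.29981045e-05,
        1.25738082e+00, -1.99810490e-02]), 'joint_vel': array([-1.81396994e-03,  8.94373263e-05, -2.55648352e-03, -3.87896146e-04,
       -1.69249531e-03,  4.11137803e-04]), 'tau': array([-7.56268237e-04, -4.13336957e+01, -2.32509184e+01,  7.27550942e-02,
        4.23141033e-02, -4.64608047e-05]), 'tool_pos': array([0.20496993, 0.53677349, 0.21323085]), 'tool_rot': array([-3.14008320e+00, -5.20359556e-05,  2.77677029e+00]), 'contact_force': array([ 0.56922051,  0.42673779, -0.48144574]), 'moment': array([0.00229004, 0.01338088, 0.04172452]), 'grasp_force': 0.0, 'opening': 0.0912157610979018}
```

View pics/top0.png

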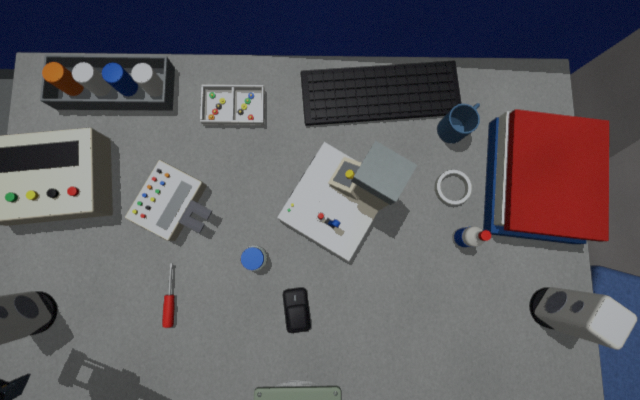

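View pics/side0.png

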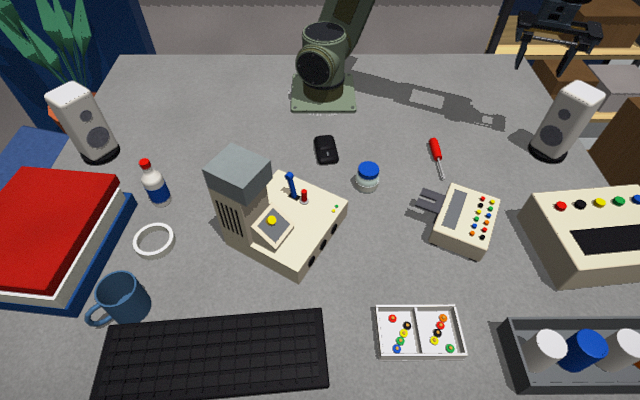

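```bash
cat > h.py <<'E'
import cv2,numpy as np
def ray(d,p):
    v=d["R"].T@np.linalg.solve(d["mtx"],[p[0],p[1],1.]);c=-d["R"].T@d["t"];return c,v/np.linalg.norm(v)
def plane(d,p,z):
    c,v=ray(d,p);return c+v*(z-c[2])/v[2]
def tri(a,p,b,q):
    c1,v1=ray(a,p);c2,v2=ray(b,q)
    s=np.linalg.lstsq(np.c_[v1,-v2],c2-c1,rcond=None)[0]
    x,y=c1+v1*s[0],c2+v2*s[1];return (x+y)/2,np.linalg.norm(x-y)
def proj(d,X):
    c=d["R"]@np.asarray(X)+d["t"];c=d["mtx"]@c;return c[:2]/c[2]
def blob(d,box,h0,h1,smin=120,vmin=40):
    x0,y0,x1,y1=box;hsv=cv2.cvtColor(d["img"][y0:y1,x0:x1],cv2.COLOR_RGB2HSV)
    H,S,V=[hsv[...,i].astype(int) for i in range(3)]
    m=((H>=h0)&(H<=h1)if h0<h1 else (H>=h0)|(H<=h1))&(S>smin)&(V>vmin)
    n,_,st,ce=cv2.connectedComponentsWithStats(m.astype(np.uint8))
    i=1+st[1:,4].argmax();return ce[i]+[x0,y0],st[i]
E
python3 - <<'E'
from h import *
T=dict(np.load("pics/top0.npz"));S=dict(np.load("pics/side0.npz"))
for n,bt,bs,h in(("pin",(310,205,332,230),(295,185,312,206),(170,8)),("knob",(328,215,345,232),(280,165,302,200),(100,130)),("button",(340,165,360,185),(262,210,282,230),(20,35))):
    a,sa=blob(T,bt,*h);b,sb=blob(S,bs,*h);print(n,a.round(1),sa,b.round(1),sb,tri(T,a,S,b))
def crop(d,b,k):return cv2.resize(d["img"][b[1]:b[3],b[0]:b[2]],None,fx=k,fy=k,interpolation=cv2.INTER_CUBIC)[:,:,::-1]
a=crop(T,(120,150,220,250),4);b=crop(T,(270,135,370,270),4)[:400]
c=crop(S,(405,175,505,265),4);d=crop(S,(255,140,355,230),4)
cv2.imwrite("pics/c1.png",np.hstack([a,crop(T,(270,135,370,235),4)]))
cv2.imwrite("pics/c2.png",np.hstack([c,d]))
E
```

```text
pin [320.4 215.8] [ 8  9  6  5 23] [303.8 194.7] [ 6  4  6 13 63] (array([ 0.50416173, -0.05485862,  0.07946869]), np.float64(0.002075542448361282))
knob [333.8 222.8] [ 0  5 12  7 57] [291. 184.] [  5   7  12  27 135] (array([ 0.48637626, -0.08450358,  0.09691297]), np.float64(0.0013443179452219789))
button [349.4 174. ] [ 5  5  9  9 63] [270.6 220. ] [ 4  5 10 10 78] (array([ 0.59799986, -0.12152716,  0.10905908]), np.float64(0.002992610353363139))
```

View pics/c1.png

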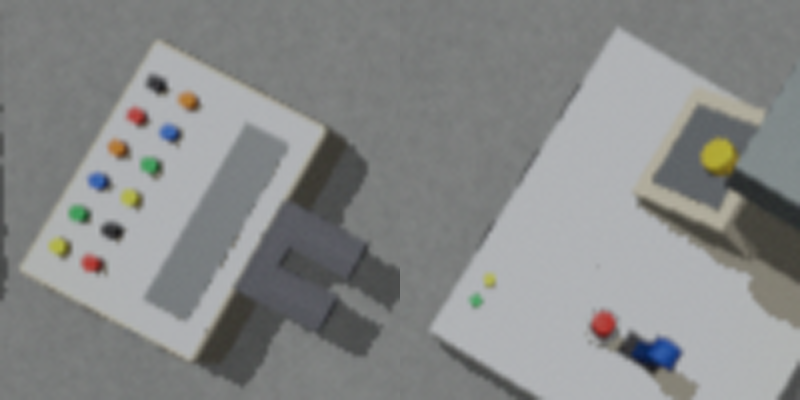

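View pics/c2.png

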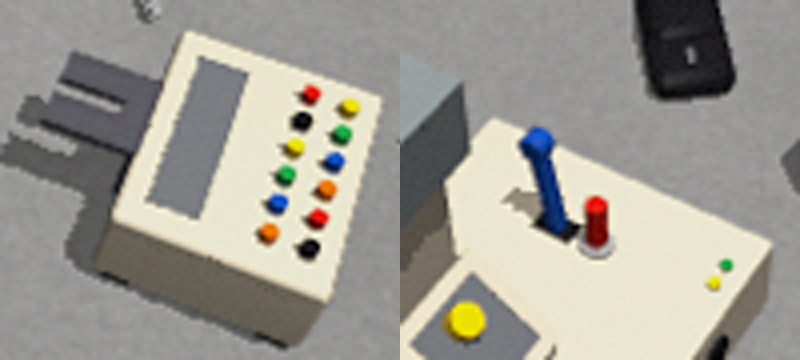

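```bash
cat >> h.py <<'E'
def fit2(P,W):
    P=np.array(P,float);W=np.array(W,float);a,b=P-P.mean(0),W-W.mean(0)
    y=np.arctan2((a[:,0]*b[:,1]-a[:,1]*b[:,0]).sum(),(a*b).sum());c,s=np.cos(y),np.sin(y);R=np.array([[c,-s],[s,c]])
    t=W.mean(0)-R@P.mean(0);return y,t,R,(W-(P@R.T+t))
E
python3 - <<'E'
from h import *
np.set_printoptions(suppress=True,precision=4)
T=dict(np.load("pics/top0.npz"));S=dict(np.load("pics/side0.npz"))
L=np.array([[-80,60],[80,60],[80,-60],[-80,-60]])/1e3
# amp: +y = jacks side; -y = bracket side
ac=lambda d,ps:[plane(d,p,.06)[:2] for p in ps]
At=ac(T,[(159.5,160),(202,182),(168.75,240),(125,217)])
As=ac(S,[(500.25,199.5),(451.75,183),(433.75,229.5),(486.75,250)])
print(np.array(At),np.array(As))
# order top: A far +x jack side, B far +x bracket side, C near bracket, D near jack
mt=[[+80,60],[80,-60],[-80,-60],[-80,60]]
ms=[[-80,60],[-80,-60],[80,-60],[80,60]]
for m,w in((mt,At),(ms,As),(mt+ms,At+As)):
    y,t,R,r=fit2(np.array(m)/1e3,w);print("amp",y,t,np.linalg.norm(r,axis=1)*1e3)
print("notch",t+R@[0,-.079],"plate end",t+R@[0,-.115])
# bracket check, top view slot closed end / outer end
f=lambda p:R.T@(plane(T,p,.06)[:2]-t)*1e3
g=lambda p:R.T@(plane(S,p,.06)[:2]-t)*1e3
print("slot pts in amp frame",f((120+282/4,150+255/4)),f((120+350/4,150+290/4)),g((405+122/4,175+100/4)),g((405+55/4,175+88/4)))
U=[[-100,100],[-100,-120],[100,-120],[-12,-65]]
W=[plane(T,p,.055)[:2] for p in[(324.25,142),(277.5,217),(350,260)]]+[plane(T,(320.4,215.8),.087)[:2]]
W2=[plane(S,p,.055)[:2] for p in[(347.5,200.75),(278.75,170)]]+[plane(S,(303.8,194.7),.076)[:2]]
for m,w in((U,W),(U[1:],W2),(U+U[1:],W+W2)):
    y,t,R,r=fit2(np.array(m)/1e3,w);print("unit",y,t,r*1e3)
print("pin pred",t+R@[-.012,-.065],"meas",W[3],W2[2])
b=np.array([.598,-.1215]);print("button local",R.T@(b-t),R.T@(np.array([.4864,-.0845])-t))
for z in(.09,.1,.11):print(z,R.T@(plane(T,(349.4,174),z)[:2]-t),R.T@(plane(S,(270.6,220),z)[:2]-t))
for n,d,p,z in(("jar",T,(253,258),.065),("bottle",T,(474,237),.1),("bottle",S,(146,163),.14)):print(n,plane(d,p,z))
E
```

```text
[[0.6417 0.3336]
 [0.5878 0.2298]
 [0.4496 0.3016]
 [0.5038 0.4063]] [[0.5055 0.4044]
 [0.4527 0.3027]
 [0.5901 0.2308]
 [0.6436 0.3322]]
amp -0.4806145535397739 [0.5457 0.3178] [2.7685 2.4101 2.5307 2.1333]
amp -0.4822089232568676 [0.548  0.3175] [3.449  3.6381 3.6886 3.3541]
amp -0.48140765341544783 [0.5468 0.3177] [3.8884 3.1694 1.4084 1.6024 3.9488 4.6905 3.3756 2.5072]
notch [0.5103 0.2476] plate end [0.4936 0.2157]
slot pts in amp frame [ -1.9404 -73.0622] [  -1.541 -118.831] [ -5.858  -77.0565] [   3.1946 -114.766 ]
unit -2.1102546900399055 [ 0.5542 -0.099 ] [[-1.3906 -0.4761]
 [ 1.1567 -0.073 ]
 [ 1.2817 -1.2863]
 [-1.0478  1.8355]]
unit -2.1192586475491684 [ 0.553 -0.1  ] [[-0.0382 -1.5802]
 [ 2.6844  1.7584]
 [-2.6462 -0.1782]]
unit -2.11221179967727 [ 0.5538 -0.0992] [[-1.0659 -0.0166]
 [ 1.2598  0.0173]
 [ 1.7205 -1.3974]
 [-0.7417  1.9295]
 [ 0.2164 -1.9979]
 [ 1.7338  2.0712]
 [-3.1228 -0.606 ]]
pin pred [ 0.5043 -0.0554] meas [ 0.5035 -0.0535] [ 0.5011 -0.056 ]
button local [-0.0037  0.0494] [ 0.0221 -0.0653]
0.09 [-0.0051  0.0532] [0.0073 0.0394]
0.1 [-0.005   0.0508] [0.0023 0.0451]
0.11 [-0.0049  0.0484] [-0.0027  0.0507]
jar [0.4071 0.1035 0.065 ]
bottle [ 0.453  -0.4059  0.1   ]
bottle [ 0.4595 -0.4098  0.14  ]
```

Request:
{"op": "play_rows", "data": {
  "travel": [
    [0,0,0],
    [0,0,0],
    [0,0,0],
    [0,0,0],
    [0,0,0],
    [0,0,0],
    [0,0,0],
    [0,0,0],
    [0,0,0],
    [0,0,0],
    [0,0,0],
    [0,0,0]
  ],
  "turn": [0.1165,0.1165,0.1165,0.1165,0.1165,0.1165,0.1165,0.1165,0.1165,0.1165,0.1165,0.1165],
  "jaw": 0.6
}}

```text
t: 1.1
tool_pos: [0.205, 0.5369, 0.2134]
tool_rot: [-3.141, 0.001, 1.373]
contact_force: [-0.2, -0.0, -0.5]
opening: 0.0549
grasp_force: 0.0
```

Request:
{"op": "play_rows", "data": {
  "travel": [
    [-0.026,0.02,0],
    [-0.026,0.02,0],
    [-0.026,0.02,0],
    [-0.026,0.02,0],
    [-0.026,0.02,0],
    [-0.026,0.02,0],
    [-0.026,0.02,0],
    [-0.026,0.02,0],
    [-0.026,0.02,0],
    [-0.026,0.02,0],
    [-0.026,0.02,0],
    [-0.026,0.02,0],
    [-0.026,0.02,0],
    [-0.026,0.02,0],
    [-0.026,0.02,0],
    [-0.026,0.02,0],
    [-0.026,0.02,0],
    [-0.026,0.02,0],
    [-0.026,0.02,0],
    [0,0,0]
  ],
  "turn": [0,0,0,0,0,0,0,0,0,0,0,0,0,0,0,0,0,0,0,0]
}}

```text
t: 2.77
tool_pos: [0.4861, -0.0246, 0.2135]
tool_rot: [3.14, 0.002, 1.374]
contact_force: [0.1, 0.1, 0.1]
opening: 0.0546
grasp_force: 0.0
```

Request:
{"op": "play_rows", "data": {
  "travel": [
    [-0.022,0.024,0],
    [0,0,0.02],
    [0,0,0.02],
    [0,0,0.02],
    [0,0,0.02],
    [0,0,0.02],
    [0,0,0.015],
    [0,0,0.015],
    [0,0,0.012],
    [0,0,0]
  ],
  "turn": [0,0,0,0,0,0,0,0,0,0]
}}

```text
t: 3.6
tool_pos: [0.5009, -0.0457, 0.0695]
tool_rot: [-3.135, 0.0, 1.379]
contact_force: [-0.3, 0.7, -0.2]
opening: 0.0547
grasp_force: 0.0
```

```bash
cat > look.py <<'E'
import sys;from h import *
from cell import robot,cams
# look.py tag  name:x0,y0,x1,y1 name:...
out=[]
for a in sys.argv[2:]:
    n,b=a.split(":");x0,y0,x1,y1=map(int,b.split(","));d=cams.get_image(n);np.savez(f"pics/{sys.argv[1]}_{n}.npz",**d)
    out.append(cv2.resize(d["img"][y0:y1,x0:x1],(390,390*(y1-y0)//(x1-x0)),interpolation=cv2.INTER_CUBIC)[:,:,::-1])
h=max(o.shape[0] for o in out)
cv2.imwrite(f"pics/{sys.argv[1]}.png",np.hstack([cv2.copyMakeBorder(o,0,h-o.shape[0],0,10,0) for o in out]))
o=robot.get_obs();print(o["t"],o["qpos"].round(3),o["tool_pos"].round(4),o["contact_force"].round(1))
E
python3 look.py l1 side:240,120,360,230 top:270,150,370,270
```

```text
3.7 [-0.114  0.351  1.923  0.     0.869  0.077] [ 0.5029 -0.046   0.0718] [ 1.  -0.2 -1. ]
```

View pics/l1.png

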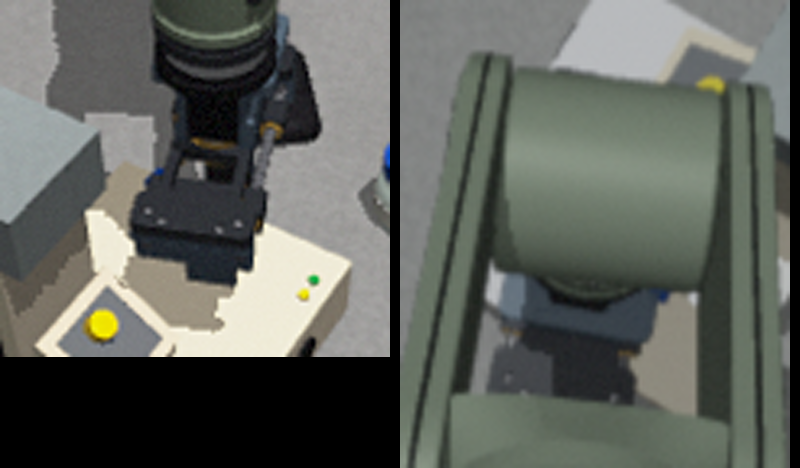

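Request:
{"op": "play_rows", "data": {
  "travel": [
    [-0.004,0.003,0],
    [0,0,0.006],
    [0,0,0]
  ],
  "turn": [0,0,0]
}}

```text
t: 3.95
tool_pos: [0.5055, -0.0511, 0.0659]
tool_rot: [3.141, -0.0, 1.378]
contact_force: [0.0, 1.0, -0.3]
opening: 0.0544
grasp_force: 0.0
```

Request:
{"op": "play_rows", "data": {
  "travel": [
    [0,0,0],
    [0,0,0],
    [0,0,0],
    [0,0,0],
    [0,0,0],
    [0,0,0],
    [0,0,0]
  ],
  "turn": [0,0,0,0,0,0,0],
  "jaw": 0,
  "newtons": 15
}}

```text
t: 4.53
tool_pos: [0.5054, -0.0509, 0.0659]
tool_rot: [-3.142, -0.0, 1.379]
contact_force: [-0.1, -0.6, 1.0]
opening: 0.0133
grasp_force: 15.0
```

Request:
{"op": "play_rows", "data": {
  "travel": [
    [0,0,-0.008],
    [0,0,-0.012],
    [0,0,-0.015],
    [0,0,-0.015],
    [0,0,-0.015],
    [0,0,-0.015],
    [0,0,-0.015],
    [0,0,-0.01],
    [0,0,0]
  ],
  "turn": [0,0,0,0,0,0,0,0,0]
}}

```text
t: 5.28
tool_pos: [0.5068, -0.0511, 0.1734]
tool_rot: [3.137, -0.0, 1.379]
contact_force: [0.5, -0.4, 0.3]
opening: 0.0135
grasp_force: 15.0
```

Request:
{"op": "play_rows", "data": {
  "travel": [
    [0.01,-0.002,0],
    [0.02,-0.004,0],
    [0.02,-0.004,0],
    [0.02,-0.004,0],
    [0.02,-0.004,0],
    [0.02,-0.004,0],
    [0.02,-0.004,0],
    [0.02,-0.004,0],
    [0.02,-0.004,0],
    [0.02,-0.004,0],
    [0.02,-0.004,0],
    [0.02,-0.004,0],
    [0.02,-0.004,0],
    [0.02,-0.004,0],
    [0.013,-0.004,0],
    [0,0,0],
    [0,0,0]
  ],
  "turn": [0,0,0,0,0,0,0,0,0,0,0,0,0,0,0,0,0]
}}

```text
t: 6.7
tool_pos: [0.5016, 0.2383, 0.17]
tool_rot: [-3.14, 0.002, 1.38]
contact_force: [0.1, 0.6, -0.0]
opening: 0.0135
grasp_force: 15.0
```

```bash
python3 look.py l2 side:380,100,500,220 top:140,150,260,270
```

```text
6.8 [ 0.421  0.321  1.677 -0.     1.145  0.613] [0.502  0.2373 0.1705] [-0.3  0.3  0.4]
```

View pics/l2.png

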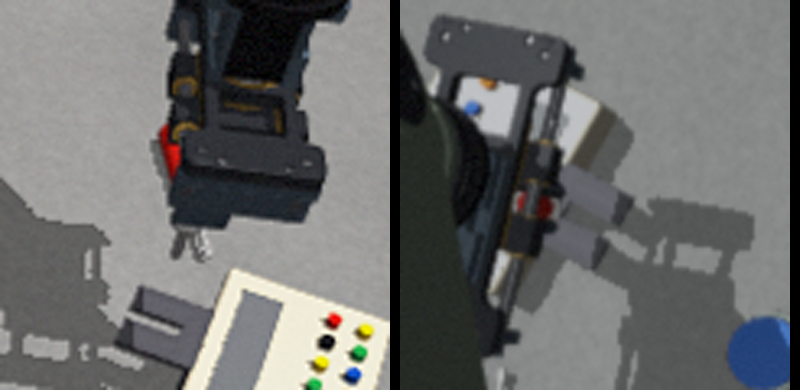

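```bash
python3 - <<'E'
from h import *
T=dict(np.load("pics/l2_top.npz"));S=dict(np.load("pics/l2_side.npz"))
P=lambda d,X,o:(proj(d,X)-o)*3.25
p=np.array([.502-.0008,.2373-.004])
for z in(.1705,.159,.126):print(z,P(S,[*p,z],[380,100]))
a,s=blob(T,(170,200,195,225),170,8);print(a,s,[plane(T,a,z)[:2] for z in(.19,.197)])
c=S["img"][155:182,430:448].max(2);print(c)
E
```

```text
0.1705 [190.40122521 212.13413016]
0.159 [186.16260472 224.39317284]
0.126 [174.48520735 258.16682935]
[183.92307692 213.57692308] [12 10  5  7 26] [array([0.49880301, 0.22671557]), array([0.49810723, 0.22442451])]
[[118 100  76  40  45  54  48  47  44  45  42  47  44  43  43  42  37  34]
 [116  97  80  43  46  45  47  48  47  48  48  53  49  43  47  43  44  50]
 [118  97  64  41  48  46  40  48  48  54  51  52  50  45  43  46  48  48]
 [128 101  55  34  46  43  44  40  43  51  44  47  45  46  46  46  47  50]
 [169 107  48  46  48  40  38  39  40  45  47  43  48  48  45  47  44  42]
 [165 100  44  44  46  44  45  45  44  40  45  48  45  47  47  45  48  42]
 [167 104  51  45  47  45  49  47  48  44  47  48  44  46  44  45  46  47]
 [169 107  51  44  45  42  41  44  49  47  49  45  46  46  45  46  49  48]
 [165 129  95  61  45  48  42  42  49  46  42  46  48  43  44  43  45  44]
 [162 163 164  99  50  39  44  45  45  44  43  45  46  46  46  49  50  45]
 [162 164 131  67  42  43  46  44  45  46  45  44  43  45  47  44  49  45]
 [159 165 101  44  39  43  46  43  43  41  45  46  44  45  4
[... 440 characters left out ...]
187 169 158 160 161 159]
 [168 167 162 136  86  68  66  99  98  91 150 109 164 186 165 159 160 158]
 [168 165 167 106  66  67  67 134 111  91 156 120 148 207 176 159 158 160]
 [165 164 167 101  64  74  69 153 119  92 143 124 148 188 179 165 161 156]
 [160 165 141  85  66  70  91 152 130  96  89 151 189 176 182 168 158 154]
 [162 170 114  66  65  66 134 162 167 121  87 140 103 172 207 172 155 155]
 [164 169 119  67  67  93 153 165 166 114  90  88 106 164 176 159 152 156]
 [161 162 136  92  91 132 157 159 161 127  95  93 138 136 129 152 160 156]
 [161 162 167 152 161 164 160 163 169 168 128 105 104 148 162 161 159 160]
 [166 164 166 166 162 162 161 166 165 166 164 156 156 152 154 158 161 160]]
```

```bash
python3 - <<'E'
from h import *
np.set_printoptions(linewidth=200)
T=dict(np.load("pics/top0.npz"));S=dict(np.load("pics/l2_side.npz"))
t=np.array([.5468,.3177]);y=-.4814;R=np.array([[np.cos(y),-np.sin(y)],[np.sin(y),np.cos(y)]])
xs=np.arange(-40,41,2)
print(xs)
for n,d in(("top",T),("side",S)):
  g=d["img"].astype(np.float32).mean(2);A=0
  for v in(-85,-90,-95,-100,-105,-110):
    q=np.array([proj(d,[*(t+R@[u/1e3,v/1e3]),.06]) for u in xs],np.float32)
    r=cv2.remap(g,q[None,:,0],q[None,:,1],cv2.INTER_CUBIC)[0];A=A+r/6
    if v in(-90,-105):print(n,v,r.astype(int))
  print(n,"mean",A.astype(int))
  vs=np.arange(-124,-56,2);q=np.array([proj(d,[*(t+R@[-.0015,v/1e3]),.06]) for v in vs],np.float32)
  print(list(zip(vs.tolist(),cv2.remap(g,q[None,:,0],q[None,:,1],1)[0].astype(int).tolist())))
E
```

```text
[-40 -38 -36 -34 -32 -30 -28 -26 -24 -22 -20 -18 -16 -14 -12 -10  -8  -6  -4  -2   0   2   4   6   8  10  12  14  16  18  20  22  24  26  28  30  32  34  36  38  40]
top -90 [78 80 77 77 80 84 88 89 92 93 92 92 92 91 90 87 80 78 78 79 77 78 81 88 89 90 91 93 95 94 93 90 91 90 85 78 77 76 78 88 91]
top -105 [125 123 118 103  85  85  88  89  89  90  93  92  91  91  90  88  88  84  77  78  78  77  82  87  89  89  90  92  94  93  92  92  91  95 105 118 123 122 120 121 123]
top mean [110 109 106 101  88  85  88  88  89  91  92  92  91  90  90  88  84  84  84  83  79  77  82  87  89  90  90  92  94  93  92  91  90  91  96 104 106 107 107 109 110]
[(-124, 120), (-122, 122), (-120, 120), (-118, 116), (-116, 117), (-114, 118), (-112, 113), (-110, 107), (-108, 95), (-106, 81), (-104, 76), (-102, 76), (-100, 76), (-98, 75), (-96, 76), (-94, 76), (-92, 78), (-90, 79), (-88, 75), (-86, 75), (-84, 76), (-82, 75), (-80, 75), (-78, 73), (-76, 66), (-74, 59), (-72, 75), (-70, 87), (-68, 90), (-66, 93), (-64, 94), (-62, 92), (-60, 91), (-58, 99)]
side -90 [168 170 170 159 129  97  91  94  95  99 101  
[... 187 characters left out ...]
 99 100  77  48  69 119 159 168 140 105  96  97  99 100  99  91  80  69  59  49  39  34  49  83 128 160 172]
side mean [165 166 166 161 139 107  92  94  97  98  98  96  94  93  92  88  65  43  65 118 163 170 141 103  85  86  90  93  94  92  89  87  86  83  66  42  45  76 111 137 147]
[(-124, 166), (-122, 169), (-120, 170), (-118, 167), (-116, 147), (-114, 144), (-112, 139), (-110, 128), (-108, 127), (-106, 129), (-104, 130), (-102, 131), (-100, 124), (-98, 115), (-96, 121), (-94, 134), (-92, 128), (-90, 125), (-88, 135), (-86, 137), (-84, 124), (-82, 118), (-80, 129), (-78, 117), (-76, 99), (-74, 96), (-72, 99), (-70, 99), (-68, 101), (-66, 100), (-64, 97), (-62, 98), (-60, 132), (-58, 222)]
```

Request:
{"op": "play_rows", "data": {
  "travel": [
    [0.0035,0,0],
    [0,0,0.015],
    [0,0,0.015],
    [0,0,0.015],
    [0,0,0.012],
    [0,0,0.008],
    [0,0,0],
    [0,0,0]
  ],
  "turn": [0,0,0,0,0,0,0,0]
}}

```text
t: 7.47
tool_pos: [0.5033, 0.2411, 0.106]
tool_rot: [-3.141, 0.0, 1.378]
contact_force: [0.8, 0.2, -0.1]
opening: 0.0136
grasp_force: 15.0
```

```bash
python3 look.py l3 side:400,150,480,230
```

```text
7.5167 [0.426 0.383 1.76  0.    0.997 0.619] [0.5037 0.2413 0.1066] [ 0.8  0.1 -0.2]
```

View pics/l3.png

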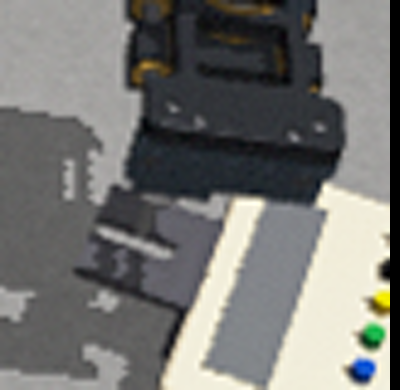

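```bash
python3 - <<'E'
from h import *
S=dict(np.load("pics/l3_side.npz"));S2=dict(np.load("pics/l2_side.npz"))
p=np.array([.5037-.0008,.2413-.005])
for z in(.1066,.0956,.0796,.0626):q=proj(S,[*p,z]);print(z,q,(q-[400,150])*4.875)
big=cv2.resize(np.hstack([S["img"][175:215,410:460],S2["img"][175:215,410:460]]),None,fx=8,fy=8,interpolation=cv2.INTER_NEAREST)
big=np.clip(big.astype(float)*1.6,0,255).astype(np.uint8)
cv2.imwrite("pics/l3b.png",big[:,:,::-1])
E
```

```text
0.1066 [433.15205955 185.81878483] [161.61629032 174.61657605]
0.0956 [432.02446327 189.03355483] [156.11925846 190.2885798 ]
0.0796 [430.42251183 193.60070845] [148.30974519 212.55345372]
0.0626 [428.76817604 198.31720955] [140.24485819 235.54639655]
```

View pics/l3b.png

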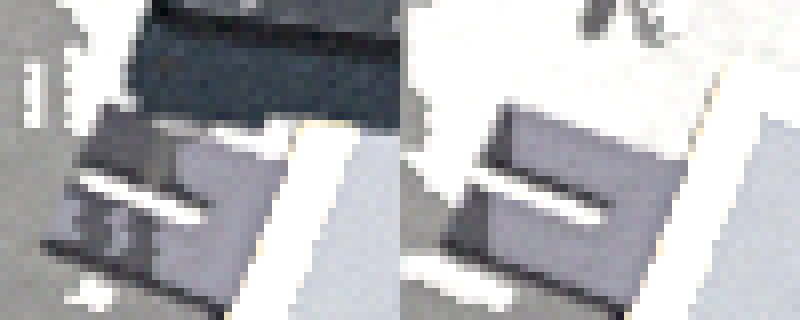

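Request:
{"op": "play_rows", "data": {
  "travel": [
    [0,0,0.003],
    [0,0,0.003],
    [0,0,0.003],
    [0,0,0.002],
    [0,0,0]
  ],
  "turn": [0,0,0,0,0]
}}

```text
t: 7.93
tool_pos: [0.5029, 0.2413, 0.0945]
tool_rot: [-3.141, 0.0, 1.379]
contact_force: [0.5, -0.2, -0.0]
opening: 0.0135
grasp_force: 15.0
```

Request:
{"op": "play_rows", "data": {
  "travel": [
    [0,0,0.005],
    [0,0,0.005],
    [0,0,0.005],
    [0,0,0.004],
    [0,0,0]
  ],
  "turn": [0,0,0,0,0]
}}

```text
t: 8.35
tool_pos: [0.5025, 0.241, 0.0747]
tool_rot: [-3.14, 0.001, 1.379]
contact_force: [-0.5, -0.1, -0.4]
opening: 0.0135
grasp_force: 15.0
```

Request:
{"op": "play_rows", "data": {
  "travel": [
    [0.003,0.001,0],
    [0.004,0.001,0],
    [0.003,0.001,0],
    [0,0,0]
  ],
  "turn": [0,0,0,0]
}}

```text
t: 8.68
tool_pos: [0.5088, 0.2515, 0.0763]
tool_rot: [3.14, -0.001, 1.379]
contact_force: [0.6, 0.2, -1.1]
opening: 0.0131
grasp_force: 15.0
```

Request:
{"op": "play_rows", "data": {
  "travel": [
    [0.001,0.0003,0],
    [0.001,0.0003,0],
    [0,0,0],
    [0,0,0]
  ],
  "turn": [0,0,0,0]
}}

```text
t: 9.02
tool_pos: [0.509, 0.2524, 0.076]
tool_rot: [-3.142, -0.0, 1.379]
contact_force: [0.7, 0.3, -0.8]
opening: 0.0134
grasp_force: 15.0
```

Request:
{"op": "play_rows", "data": {
  "travel": [
    [0.001,0.0003,0],
    [0.001,0.0003,0],
    [0,0,0],
    [0,0,0]
  ],
  "turn": [0,0,0,0]
}}

```text
t: 9.35
tool_pos: [0.5096, 0.2538, 0.0759]
tool_rot: [-3.141, 0.001, 1.379]
contact_force: [-0.5, -1.6, 1.1]
opening: 0.0136
grasp_force: 15.0
```

Request:
{"op": "play_rows", "data": {
  "travel": [
    [0,0,0.001],
    [0,0,0.001],
    [0,0,0],
    [0,0,0]
  ],
  "turn": [0,0,0,0]
}}

```text
t: 9.68
tool_pos: [0.5096, 0.2539, 0.0736]
tool_rot: [-3.141, 0.001, 1.379]
contact_force: [-0.9, -4.2, 0.5]
opening: 0.0132
grasp_force: 15.0
```

Request:
{"op": "play_rows", "data": {
  "travel": [
    [-0.0008,-0.0002,0.001],
    [0,0,0.001],
    [0,0,0],
    [0,0,0]
  ],
  "turn": [0,0,0,0]
}}

```text
t: 10.02
tool_pos: [0.5096, 0.2537, 0.0718]
tool_rot: [3.142, -0.0, 1.379]
contact_force: [-1.1, -1.7, -1.1]
opening: 0.0135
grasp_force: 15.0
```

Request:
{"op": "play_rows", "data": {
  "travel": [
    [0,0,0.0005],
    [0,0,0.0005],
    [0,0,0],
    [0,0,0]
  ],
  "turn": [0,0,0,0]
}}

```text
t: 10.35
tool_pos: [0.5097, 0.2536, 0.071]
tool_rot: [3.141, -0.0, 1.379]
contact_force: [-1.0, -2.2, 0.2]
opening: 0.0136
grasp_force: 15.0
```

Request:
{"op": "play_rows", "data": {
  "travel": [
    [0,0,0],
    [0,0,0],
    [0,0,0],
    [0,0,0],
    [0,0,0]
  ],
  "turn": [0,0,0,0,0],
  "jaw": 0.5
}}

```text
t: 10.77
tool_pos: [0.5098, 0.2538, 0.071]
tool_rot: [3.141, -0.001, 1.379]
contact_force: [-0.7, -0.4, -0.1]
opening: 0.0433
grasp_force: 0.0
```

Request:
{"op": "play_rows", "data": {
  "travel": [
    [0,0,-0.01],
    [0,0,-0.02],
    [0,0,-0.02],
    [0,0,-0.03],
    [0,0,-0.03],
    [0,0,-0.03],
    [0,0,-0.03],
    [0,0,-0.03],
    [0,0,0]
  ],
  "turn": [0,0,0,0,0,0,0,0,0]
}}

```text
t: 11.52
tool_pos: [0.5123, 0.2549, 0.2787]
tool_rot: [3.131, -0.008, 1.379]
contact_force: [0.1, 0.3, 0.5]
opening: 0.0455
grasp_force: 0.0
```

Request:
{"op": "play_rows", "data": {
  "travel": [
    [-0.02,-0.0035,-0.0175],
    [-0.02,-0.0035,-0.0175],
    [-0.02,-0.0035,-0.0175],
    [-0.02,-0.0035,-0.0175],
    [-0.02,-0.0035,-0.0175],
    [-0.02,-0.0035,-0.0175],
    [-0.02,-0.0035,-0.0175],
    [-0.02,-0.0035,-0.0175],
    [-0.03,-0.0015,0],
    [-0.03,-0.0015,0],
    [-0.03,-0.0015,0],
    [-0.03,-0.0015,0],
    [-0.03,-0.0015,0],
    [-0.03,-0.0015,0],
    [-0.03,-0.0015,0],
    [-0.03,-0.0015,0],
    [-0.03,-0.0015,0],
    [-0.03,-0.0015,0],
    [-0.03,-0.0015,0],
    [-0.03,-0.0015,0]
  ],
  "turn": [0,0,0,0,0,0,0,0,0,0,0,0,0,0,0,0,0,0,0,0],
  "jaw": 0
}}

```text
t: 13.18
tool_pos: [0.3644, -0.2493, 0.4114]
tool_rot: [3.141, 0.0, 1.379]
contact_force: [0.7, 0.8, 0.1]
opening: 0.0001
grasp_force: 0.0
```

```bash
python3 - <<'E'
from h import *
from cell import robot,cams
T=cams.get_image("top");S=cams.get_image("side");o=robot.get_obs();print(o["tool_pos"],o["tool_rot"],o["qpos"].round(3))
e=proj(T,[.5087,.2484,.09]).astype(int);f=proj(S,[.5087,.2484,.08]).astype(int);print(e,f)
a,sa=blob(T,(e[0]-12,e[1]-12,e[0]+12,e[1]+12),170,8);b,sb=blob(S,(f[0]-12,f[1]-14,f[0]+12,f[1]+14),170,8)
print(a,sa,b,sb,tri(T,a,S,b))
E
```

```text
[ 0.36411629 -0.25116602  0.41068633] [-3.14100299e+00  1.29449655e-03  1.37358967e+00] [-6.290e-01  4.200e-02  1.433e+00 -1.000e-03  1.666e+00 -4.320e-01]
[188 213] [436 195]
[188.14285714 213.73809524] [ 8 10 10  6 42] [436.13888889 194.16666667] [ 8  7  9 13 72] (array([0.50861715, 0.24934346, 0.08461262]), np.float64(0.004252768129037713))
```

Request:
{"op": "play_rows", "data": {
  "travel": [
    [-0.018,-0.026,0],
    [-0.018,-0.026,0],
    [-0.018,-0.026,0],
    [-0.018,-0.026,0],
    [-0.018,-0.026,0],
    [-0.018,-0.026,0],
    [-0.018,-0.026,0],
    [-0.018,-0.026,0],
    [-0.018,-0.026,0],
    [-0.018,-0.026,0],
    [-0.018,-0.026,0],
    [-0.018,-0.026,0],
    [-0.018,-0.026,0],
    [-0.018,-0.026,0],
    [-0.018,-0.026,0],
    [-0.018,-0.026,0],
    [0,0,0]
  ],
  "turn": [0,0,0,0,0,0,0,0,0,0,0,0,0,0,0,0,0]
}}

```text
t: 14.7
tool_pos: [-0.1015, -0.4529, 0.41]
tool_rot: [-3.14, -0.0, 1.375]
contact_force: [1.5, 0.8, 0.0]
opening: 0.0006
grasp_force: 0.0
```

Request:
{"op": "play_rows", "data": {
  "travel": [
    [-0.03,-0.002,0],
    [-0.03,-0.002,0],
    [-0.03,-0.002,0],
    [-0.03,-0.002,0],
    [-0.03,-0.002,0],
    [-0.03,-0.002,0],
    [-0.03,-0.002,0],
    [-0.03,-0.002,0],
    [-0.03,-0.002,0],
    [-0.03,-0.002,0],
    [-0.03,-0.002,0],
    [-0.03,-0.002,0],
    [-0.03,-0.002,0],
    [-0.03,-0.002,0],
    [-0.03,-0.002,0],
    [-0.03,-0.002,0],
    [0,0,0]
  ],
  "turn": [0,0,0,0,0,0,0,0,0,0,0,0,0,0,0,0,0]
}}

```text
t: 16.12
tool_pos: [-0.1996, -0.8349, 0.355]
tool_rot: [-3.139, 0.068, 1.38]
contact_force: [-1.1, 0.3, -1.6]
opening: 0.0006
grasp_force: 0.0
```

```bash
python3 - <<'E'
from cell import robot
o=robot.get_obs();print(o["t"],o["tool_pos"].round(4),o["tool_rot"].round(3),o["qpos"].round(3))
E
```

```text
16.1167 [-0.1996 -0.8349  0.355 ] [-3.139  0.068  1.38 ] [-1.82   0.874  0.218  0.002  1.982 -1.628]
```

Request:
{"op": "play_rows", "data": {
  "travel": [
    [-0.04,0,0],
    [-0.04,0,0],
    [-0.04,0,0],
    [-0.04,0,0],
    [-0.04,0,0],
    [-0.04,0,0],
    [-0.04,0,0],
    [-0.04,0,0],
    [-0.04,0,0],
    [-0.04,0,0]
  ],
  "turn": [0,0,0,0,0,0,0,0,0,0]
}}

```text
t: 16.95
tool_pos: [-0.2165, -0.9702, 0.2841]
tool_rot: [-3.13, 0.324, 1.382]
contact_force: [0.9, 0.0, -0.5]
opening: 0.0003
grasp_force: 0.0
```

Request:
{"op": "play_rows", "data": {
  "travel": [
    [-0.04,0,0],
    [-0.04,0,0],
    [-0.04,0,0],
    [-0.04,0,0],
    [-0.04,0,0],
    [-0.04,0,0],
    [-0.04,0,0],
    [-0.04,0,0],
    [-0.04,0,0]
  ],
  "turn": [0,0,0,0,0,0,0,0,0]
}}

```text
t: 17.7
tool_pos: [-0.2248, -1.0494, 0.3105]
tool_rot: [-3.122, 0.57, 1.386]
contact_force: [-0.5, 0.8, -0.0]
opening: 0.0001
grasp_force: 0.0
```

Request:
{"op": "play_rows", "data": {
  "travel": [
    [0.02,0,-0.02],
    [0.03,0,-0.02],
    [0.03,0,-0.02],
    [0.03,0,-0.02],
    [0.03,0,-0.01],
    [0,0,0]
  ],
  "turn": [0,0,0,0,0,0]
}}

```text
t: 18.2
tool_pos: [-0.1937, -0.8912, 0.3057]
tool_rot: [-3.123, 0.555, 1.385]
contact_force: [-0.1, -0.7, -1.8]
opening: 0.0003
grasp_force: 0.0
```

```bash
python3 - <<'E'
from cell import robot
o=robot.get_obs();print(o["t"],o["tool_pos"].round(4),o["tool_rot"].round(3),o["qpos"].round(3))
E
```

```text
18.2 [-0.1937 -0.8912  0.3057] [-3.123  0.555  1.385] [-1.799  0.571  1.053  0.004  0.962 -1.609]
```

```bash
cat > k.py <<'E'
from h import *
from scipy.spatial.transform import Rotation as Ro
from cell import robot
np.set_printoptions(suppress=True,precision=4,linewidth=160)
y=-2.1122;RU=Ro.from_euler('z',y).as_matrix();tU=np.array([.5538,-.0992,0])
w=lambda p:tU+RU@(np.array(p)/1e3)
u=lambda X:(RU.T@(np.asarray(X)-tU).T).T*1e3
o=robot.get_obs();R=Ro.from_euler('xyz',o["tool_rot"]).as_matrix();X=o["tool_pos"]
def mv(a,b):return R.T@(np.asarray(b)-a)
E
python3 - <<'E'
from k import *
print("toolz in unit",RU.T@R)
B=w([-4.2,50,109]);print("B",B)
for th in np.deg2rad([-90,-60,-40,-20,0,20,30,40,60,90]):
    Rt=R@Ro.from_euler('z',th).as_matrix();worst=[]
    g=np.array([[a,b,-c] for a in np.linspace(-38,38,9) for b in np.linspace(-89,89,19) for c in np.arange(79,240,10)])/1e3
    P=u(B+(g@Rt.T))
    dx=np.maximum(6-P[:,0],0);dy=np.maximum(np.maximum(20-P[:,1],P[:,1]-100),0)
    dz=np.maximum(np.maximum(200-P[:,2],P[:,2]-250),0)
    d1=np.sqrt(dx**2+dy**2+dz**2).min()
    dx=np.maximum(22-P[:,0],0);dz=np.maximum(P[:,2]-200,0);d2=np.sqrt(dx**2+dy**2+dz**2).min()
    print(np.rad2deg(th).round(),d1.round(1),d2.round(1),"zmin",P[:,2].min().round(1), P[P[:,2].argmin()].round())
E
```

```text
toolz in unit [[-0.7965 -0.3391  0.5005]
 [-0.2961  0.9406  0.1661]
 [-0.5271 -0.0159 -0.8496]]
B [ 0.5988 -0.1214  0.109 ]
-90.0 0.0 9.9 zmin 128.6 [-128.   46.  129.]
-60.0 0.0 10.4 zmin 125.3 [-124.   19.  125.]
-40.0 0.0 10.1 zmin 129.9 [-127.   52.  130.]
-20.0 0.0 11.4 zmin 140.1 [-120.   84.  140.]
0.0 10.0 23.9 zmin 154.7 [-104.  109.  155.]
20.0 17.6 32.3 zmin 142.4 [-72. -49. 142.]
30.0 9.8 28.1 zmin 136.2 [-86. -41. 136.]
40.0 0.0 22.2 zmin 131.3 [-98. -30. 131.]
60.0 0.0 15.8 zmin 125.7 [-116.   -2.  126.]
90.0 0.0 9.9 zmin 128.6 [-128.   46.  129.]
```

Request:
{"op": "play_rows", "data": {
  "travel": [
    [0,0,0],
    [0,0,0],
    [0,0,0],
    [0,0,0]
  ],
  "turn": [0.09,0.09,0.08,0]
}}

```text
t: 18.53
tool_pos: [-0.1958, -0.9002, 0.3108]
tool_rot: [2.996, 0.554, 1.077]
contact_force: [0.9, -0.5, -0.5]
opening: 0.0005
grasp_force: 0.0
```

```bash
python3 - <<'E'
from k import *
B=w([-4.2,50,109]);z=R[:,2];print(X,o["tool_rot"])
p=X
for q in([.05,-.6,.5],[.4,-.3,.5],B-.3*z,B-.03*z):
    m=mv(p,q);n=int(np.ceil(np.linalg.norm(m)/.03));print(np.round(q,3),m,n,m/n);p=np.array(q)
E
```

```text
[-0.1958 -0.9002  0.3108] [2.9959 0.5536 1.0773]
[ 0.05 -0.6   0.5 ] [ 0.2245  0.1259 -0.3466] 15 [ 0.015   0.0084 -0.0231]
[ 0.4 -0.3  0.5] [ 0.3658  0.1972 -0.1995] 16 [ 0.0229  0.0123 -0.0125]
[0.634 0.037 0.361] [ 0.4195  0.0604 -0.0886] 15 [ 0.028   0.004  -0.0059]
[ 0.602 -0.106  0.134] [-0.    0.    0.27] 9 [-0.    0.    0.03]
```

Request:
{"op": "play_rows", "data": {
  "travel": [
    [0.015,0.0084,-0.023],
    [0.015,0.0084,-0.023],
    [0.015,0.0084,-0.023],
    [0.015,0.0084,-0.023],
    [0.015,0.0084,-0.023],
    [0.015,0.0084,-0.023],
    [0.015,0.0084,-0.023],
    [0.015,0.0084,-0.023],
    [0.015,0.0084,-0.023],
    [0.015,0.0084,-0.023],
    [0.015,0.0084,-0.023],
    [0.015,0.0084,-0.023],
    [0.015,0.0084,-0.023],
    [0.015,0.0084,-0.023],
    [0.015,0.0084,-0.023]
  ],
  "turn": [0,0,0,0,0,0,0,0,0,0,0,0,0,0,0]
}}

```text
t: 19.78
tool_pos: [0.05, -0.5991, 0.4985]
tool_rot: [2.998, 0.554, 1.081]
contact_force: [0.6, -1.5, -0.1]
opening: 0.0005
grasp_force: 0.0
```

Request:
{"op": "play_rows", "data": {
  "travel": [
    [0.023,0.0123,-0.0125],
    [0.023,0.0123,-0.0125],
    [0.023,0.0123,-0.0125],
    [0.023,0.0123,-0.0125],
    [0.023,0.0123,-0.0125],
    [0.023,0.0123,-0.0125],
    [0.023,0.0123,-0.0125],
    [0.023,0.0123,-0.0125],
    [0.023,0.0123,-0.0125],
    [0.023,0.0123,-0.0125],
    [0.023,0.0123,-0.0125],
    [0.023,0.0123,-0.0125],
    [0.023,0.0123,-0.0125],
    [0.023,0.0123,-0.0125],
    [0.023,0.0123,-0.0125],
    [0.023,0.0123,-0.0125]
  ],
  "turn": [0,0,0,0,0,0,0,0,0,0,0,0,0,0,0,0]
}}

```text
t: 21.12
tool_pos: [0.4004, -0.2966, 0.4968]
tool_rot: [2.997, 0.553, 1.081]
contact_force: [0.2, -0.5, -0.7]
opening: 0.0007
grasp_force: 0.0
```

```bash
python3 - <<'E'
from k import *
B=w([-4.2,50,109]);z=R[:,2];print(X,o["tool_rot"],o["qpos"],z)
p=X
for q in(B-.3*z,B-.03*z):
    m=mv(p,q);n=int(np.ceil(np.linalg.norm(m)/.03));print(np.round(q,3),m,n,m/n);p=np.array(q)
E
```

```text
[ 0.4004 -0.2966  0.4968] [2.9973 0.5528 1.0808] [-0.2916  0.0693  1.324  -0.5717  1.6819  0.0729] [-0.1177 -0.5261 -0.8422]
[0.634 0.036 0.362] [ 0.4147  0.0629 -0.0889] 15 [ 0.0276  0.0042 -0.0059]
[ 0.602 -0.106  0.134] [-0.   -0.    0.27] 9 [-0.   -0.    0.03]
```

Request:
{"op": "play_rows", "data": {
  "travel": [
    [0.0276,0.0042,-0.006],
    [0.0276,0.0042,-0.006],
    [0.0276,0.0042,-0.006],
    [0.0276,0.0042,-0.006],
    [0.0276,0.0042,-0.006],
    [0.0276,0.0042,-0.006],
    [0.0276,0.0042,-0.006],
    [0.0276,0.0042,-0.006],
    [0.0276,0.0042,-0.006],
    [0.0276,0.0042,-0.006],
    [0.0276,0.0042,-0.006],
    [0.0276,0.0042,-0.006],
    [0.0276,0.0042,-0.006],
    [0.0276,0.0042,-0.006],
    [0.0276,0.0042,-0.006],
    [0,0,0]
  ],
  "turn": [0,0,0,0,0,0,0,0,0,0,0,0,0,0,0,0]
}}

```text
t: 22.45
tool_pos: [0.6358, 0.0386, 0.358]
tool_rot: [3.004, 0.554, 1.088]
contact_force: [-0.9, 0.3, -0.2]
opening: 0.0005
grasp_force: 0.0
```

Request:
{"op": "play_rows", "data": {
  "travel": [
    [0,0,0.03],
    [0,0,0.03],
    [0,0,0.03],
    [0,0,0.03],
    [0,0,0.03],
    [0,0,0.03],
    [0,0,0.03],
    [0,0,0.02],
    [0,0,0],
    [0,0,0]
  ],
  "turn": [0,0,0,0,0,0,0,0,0,0]
}}

```text
t: 23.28
tool_pos: [0.6061, -0.0872, 0.1687]
tool_rot: [2.999, 0.554, 1.079]
contact_force: [0.8, 0.5, 0.1]
opening: 0.0005
grasp_force: 0.0
```

```bash
python3 - <<'E'
from k import *
B=w([-4.2,50,109]);z=R[:,2];print(X,o["tool_rot"],o["qpos"],z,u(X),mv(X,B))
E
python3 look.py l4 side:210,120,370,280 top:270,110,430,270
```

```text
[ 0.6061 -0.0872  0.1687] [2.9986 0.5537 1.0789] [ 0.1197  0.5098  1.515  -0.5458  1.3638  0.7534] [-0.1202 -0.5261 -0.8419] [-37.2269  38.6729 168.6968] [ 0.0029 -0.0002  0.0691]
23.3833 [ 0.121  0.509  1.512 -0.546  1.363  0.754] [ 0.6076 -0.0863  0.1701] [-0.1 -0.3 -0. ]
```

View pics/l4.png

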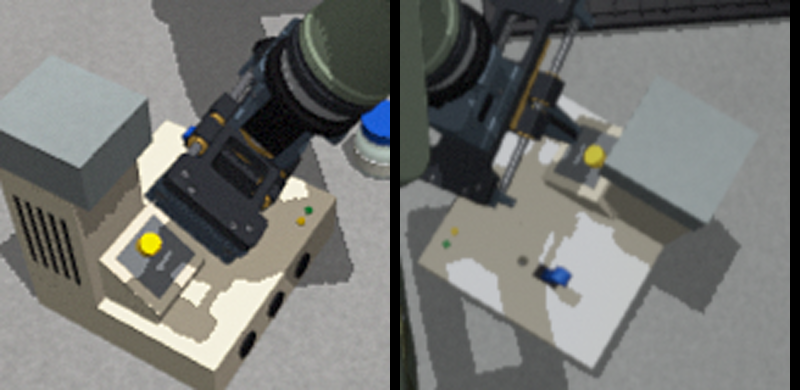

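Request:
{"op": "play_rows", "data": {
  "travel": [
    [0.003,0,0.015],
    [0,0,0.015],
    [0,0,0.015],
    [0,0,0.01],
    [0,0,0.005],
    [0,0,0]
  ],
  "turn": [0,0,0,0,0,0]
}}

```text
t: 23.88
tool_pos: [0.6005, -0.1162, 0.1162]
tool_rot: [2.998, 0.553, 1.079]
contact_force: [0.4, -0.9, 0.5]
opening: 0.0005
grasp_force: 0.0
```

Request:
{"op": "play_rows", "data": {
  "travel": [
    [0,0,0.002],
    [0,0,0.002],
    [0,0,0.002],
    [0,0,0.002],
    [0,0,0]
  ],
  "turn": [0,0,0,0,0]
}}

```text
t: 24.3
tool_pos: [0.5995, -0.1204, 0.1096]
tool_rot: [2.997, 0.553, 1.078]
contact_force: [-0.8, 1.2, 2.7]
opening: 0.0005
grasp_force: 1.6
```

Request:
{"op": "play_rows", "data": {
  "travel": [
    [0,0,0.001],
    [0,0,0.001],
    [0,0,0.001],
    [0,0,0.001],
    [0,0,0],
    [0,0,0],
    [0,0,0]
  ],
  "turn": [0,0,0,0,0,0,0]
}}

```text
t: 24.88
tool_pos: [0.5987, -0.122, 0.1069]
tool_rot: [2.998, 0.553, 1.078]
contact_force: [-1.7, 5.5, 9.1]
opening: 0.0005
grasp_force: 4.6
```

```bash
cat > lev.py <<'E'
from k import *
from cell import cams
T=cams.get_image("top")
for a in(0,.17,.7,1.3):
    g=np.deg2rad(10)-a;K=w([15+66*np.sin(g),-65,55+66*np.cos(g)]);print(a,proj(T,K).round(1),end=' ')
try:print("knob px",blob(T,(285,190,350,240),100,130,110,40))
except Exception as e:print(e)
print(o["t"],X,u(X),o["tool_rot"],o["contact_force"])
E
python3 lev.py
```

```text
0 [336.6 222.9] 0.17 [332.3 220.3] 0.7 [319.3 213. ] 1.3 [309.2 208.5] knob px (array([317.8473, 214.6031]), array([ 20,  16,  26,  19, 131], dtype=int32))
24.8833 [ 0.5987 -0.122   0.1069] [ -3.5734  50.2214 106.9347] [2.9976 0.5531 1.0778] [-1.7226  5.4653  9.1395]
```

Request:
{"op": "play_rows", "data": {
  "travel": [
    [0,0,-0.005],
    [0,0,-0.015],
    [0,0,-0.02],
    [0,0,-0.02],
    [0,0,-0.02],
    [0,0,-0.02],
    [0,0,0]
  ],
  "turn": [0,0,0,0,0,0,0]
}}

```text
t: 25.52
tool_pos: [0.6134, -0.0687, 0.1929]
tool_rot: [2.991, 0.549, 1.077]
contact_force: [1.3, 1.5, 0.4]
opening: 0.0006
grasp_force: 0.0
```

```bash
python3 lev.py; python3 - <<'E'
from k import *
A=RU.T@R;print(A)
c=np.array([[a,b,0] for a in(-16,16) for b in(-13.5,13.5)])@A.T;print("corners",c)
L=c[c[:,0]>0].mean(0);print("L",L)
p=X
for q in([-105,-65,150],[-85,-65,82],[-60,-65,82],[-35,-65,84],[-20,-65,91],[-6,-65,100],[5,-65,105],[10.5,-65,105],[15.5,-65,105]):
    t=w(np.array(q)-[L[0],0,L[2]]);print(q,mv(p,t));p=t
E
```

```text
0 [336.6 222.9] 0.17 [332.3 220.3] 0.7 [319.3 213. ] 1.3 [309.2 208.5] knob px (array([317.9769, 214.7077]), array([ 20,  16,  26,  19, 130], dtype=int32))
25.5167 [ 0.6134 -0.0687  0.1929] [-56.8992  35.3712 192.9492] [2.9907 0.5493 1.0771] [1.2507 1.4989 0.4056]
[[-0.8509 -0.1251  0.5102]
 [-0.0414  0.9842  0.1723]
 [-0.5237  0.1255 -0.8426]]
corners [[ 15.3038 -12.6237   6.6849]
 [ 11.9252  13.949   10.073 ]
 [-11.9252 -13.949  -10.073 ]
 [-15.3038  12.6237  -6.6849]]
L [13.6145  0.6627  8.3789]
[-105, -65, 150] [ 0.0837 -0.0966 -0.0076]
[-85, -65, 82] [ 0.0186 -0.011   0.0675]
[-60, -65, 82] [-0.0213 -0.0031  0.0128]
[-35, -65, 84] [-0.0223 -0.0029  0.0111]
[-20, -65, 91] [-0.0164 -0.001   0.0018]
[-6, -65, 100] [-0.0166 -0.0006 -0.0004]
[5, -65, 105] [-0.012  -0.0007  0.0014]
[10.5, -65, 105] [-0.0047 -0.0007  0.0028]
[15.5, -65, 105] [-0.0043 -0.0006  0.0026]
```

Request:
{"op": "play_rows", "data": {
  "travel": [
    [0.021,-0.024,-0.002],
    [0.021,-0.024,-0.002],
    [0.021,-0.024,-0.002],
    [0.021,-0.024,-0.002],
    [0,0,0],
    [0.004,-0.002,0.013],
    [0.004,-0.002,0.013],
    [0.004,-0.002,0.013],
    [0.004,-0.003,0.015],
    [0.002,-0.002,0.0135],
    [0,0,0],
    [0,0,0]
  ],
  "turn": [0,0,0,0,0,0,0,0,0,0,0,0]
}}

```text
t: 26.57
tool_pos: [0.547, 0.0169, 0.0724]
tool_rot: [3.0, 0.556, 1.079]
contact_force: [-0.7, -0.3, -0.5]
opening: 0.0007
grasp_force: 0.0
```

```bash
cat > go.py <<'E'
from k import *
A=RU.T@R;L=np.array([13.6,0,8.4]);print("L now",u(X)+L,o["contact_force"],o["t"])
p=X
for q in([-60,-65,82],[-35,-65,84],[-20,-65,91],[-6,-65,100],[5,-65,105],[10.5,-65,105],[15.5,-65,105]):
    t=w(np.array(q)-L);print(q,mv(p,t));p=t
E
python3 go.py
```

```text
L now [-82.3819 -65.7108  80.8055] [-0.7402 -0.2677 -0.4634] 26.5667
[-60, -65, 82] [-0.0197 -0.0019  0.0106]
[-35, -65, 84] [-0.0223 -0.0028  0.0112]
[-20, -65, 91] [-0.0164 -0.001   0.0018]
[-6, -65, 100] [-0.0166 -0.0006 -0.0004]
[5, -65, 105] [-0.012  -0.0008  0.0015]
[10.5, -65, 105] [-0.0047 -0.0007  0.0028]
[15.5, -65, 105] [-0.0042 -0.0006  0.0026]
```

Request:
{"op": "play_rows", "data": {
  "travel": [
    [-0.01,-0.001,0.005],
    [-0.01,-0.001,0.005],
    [-0.0075,-0.001,0.004],
    [-0.0075,-0.001,0.004],
    [-0.0075,-0.001,0.003],
    [-0.0055,-0.0003,0.001],
    [-0.0055,-0.0003,0.001],
    [-0.0055,-0.0003,0],
    [0,0,0]
  ],
  "turn": [0,0,0,0,0,0,0,0,0]
}}

```text
t: 27.32
tool_pos: [0.5302, -0.0197, 0.0913]
tool_rot: [2.973, 0.507, 1.07]
contact_force: [7.8, 62.8, 45.9]
opening: 0.0004
grasp_force: 33.1
```

```bash
python3 go.py; python3 look.py l5 side:240,120,360,240 top:270,150,370,250
```

```text
L now [-42.3063 -61.2132  99.6772] [ 7.821  62.81   45.8651] 27.3167
[-60, -65, 82] [ 0.0242 -0.0042  0.0062]
[-35, -65, 84] [-0.0228 -0.0027  0.0101]
[-20, -65, 91] [-0.0165 -0.0008  0.001 ]
[-6, -65, 100] [-0.0166 -0.0004 -0.0012]
[5, -65, 105] [-0.012  -0.0006  0.0009]
[10.5, -65, 105] [-0.0048 -0.0007  0.0026]
[15.5, -65, 105] [-0.0044 -0.0006  0.0024]
27.4167 [ 0.24   0.478  1.784 -0.534  1.164  0.983] [ 0.5303 -0.02    0.0914] [ 8.2 62.2 45.8]
```

View pics/l5.png

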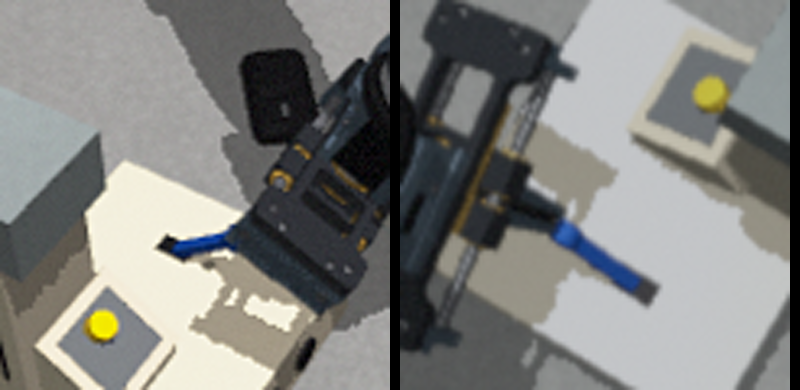

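Request:
{"op": "play_rows", "data": {
  "travel": [
    [0.01,0.001,-0.008],
    [0.015,0.001,-0.015],
    [0.015,0,-0.02],
    [0.01,0,-0.02],
    [0,0,0],
    [0,0,0]
  ],
  "turn": [0,0,0,0,0,0],
  "jaw": 0.45,
  "newtons": 6
}}

```text
t: 27.92
tool_pos: [0.5455, 0.034, 0.1123]
tool_rot: [2.996, 0.552, 1.079]
contact_force: [-0.4, -0.1, -0.0]
opening: 0.0375
grasp_force: 0.0
```

```bash
cat > kn.py <<'E'
from k import *
from cell import cams
T=cams.get_image("top");S=cams.get_image("side")
G=w([-44.3,-65,84]);a=proj(T,G).astype(int);b=proj(S,G).astype(int);print("pred",a,b)
for n,d,c in(("T",T,a),("S",S,b)):
    x0,y0=c-[25,20];hsv=cv2.cvtColor(d["img"][y0:y0+50,x0:x0+60],cv2.COLOR_RGB2HSV)
    m=cv2.inRange(hsv,(100,110,40),(130,255,255));q=cv2.findNonZero(m)
    if q is not None:
        q=q[:,0]+[x0,y0];print(n,len(q),"min",q.min(0),"max",q.max(0),"left end",q[q[:,0]<=q[:,0].min()+4].mean(0),"right end",q[q[:,0]>=q[:,0].max()-4].mean(0))
z=R[:,2];A=RU.T@R;print("z",A[:,2],"TCP",u(X),o["tool_rot"],o["contact_force"],o["opening"],o["t"])
E
python3 kn.py
```

```text
pred [309 208] [316 199]
T 132 min [305 206] max [330 224] left end [307.5    208.3182] right end [327.8846 221.0769]
S 140 min [293 194] max [319 202] left end [295.1905 196.381 ] right end [316.7059 198.3824]
z [ 0.5113  0.1706 -0.8423] TCP [-109.8747  -75.7279  112.2537] [2.9958 0.5523 1.0785] [-0.3806 -0.1077 -0.0441] 0.03746858612353868 27.9167
```

```bash
python3 - <<'E'
from k import *
z=(RU.T@R)[:,2];p=X
def K(a):return np.array([15-66*np.sin(a),-65,55+66*np.cos(a)])
g=K(np.deg2rad(64.5))
seq=[g-42*z,g+8*z]+[K(np.deg2rad(d))+8*z for d in(54,44,34,24,14,4,-4,-8)]
for q in seq:
    t=w(q);print(q.round(1),mv(p,t));p=t
E
```

```text
[-66.1 -72.1 118.8] [-0.0398 -0.0002  0.016 ]
[-40.5 -63.7  76.7] [0.   0.   0.05]
[-34.3 -63.7  87.1] [-0.0107  0.0005 -0.0056]
[-26.7 -63.7  95.7] [-0.011   0.0001 -0.0034]
[-17.8 -63.7 103. ] [-0.0114 -0.0002 -0.0015]
[ -7.7 -63.7 108.6] [-0.0115 -0.0006  0.0005]
[  3.1 -63.7 112.3] [-0.0112 -0.0009  0.0024]
[ 14.5 -63.7 114.1] [-0.0106 -0.0012  0.0043]
[ 23.7 -63.7 114.1] [-0.0078 -0.0011  0.0047]
[ 28.3 -63.7 113.6] [-0.0036 -0.0006  0.0028]
```

Request:
{"op": "play_rows", "data": {
  "travel": [
    [-0.02,0,0.008],
    [-0.02,0,0.008],
    [0,0,0.012],
    [0,0,0.012],
    [0,0,0.012],
    [0,0,0.009],
    [0,0,0.005],
    [0,0,0],
    [0,0,0]
  ],
  "turn": [0,0,0,0,0,0,0,0,0]
}}

```text
t: 28.77
tool_pos: [0.5212, -0.0311, 0.0767]
tool_rot: [2.998, 0.554, 1.078]
contact_force: [0.2, 0.7, -0.6]
opening: 0.0408
grasp_force: 0.0
```

Request:
{"op": "play_rows", "data": {
  "travel": [
    [0,0,0],
    [0,0,0],
    [0,0,0],
    [0,0,0],
    [0,0,0],
    [0,0,0]
  ],
  "turn": [0,0,0,0,0,0],
  "jaw": 0,
  "newtons": 6
}}

```text
t: 29.27
tool_pos: [0.5208, -0.0301, 0.0769]
tool_rot: [2.999, 0.553, 1.078]
contact_force: [-2.8, 3.3, 2.9]
opening: 0.0158
grasp_force: 6.0
```

Request:
{"op": "play_rows", "data": {
  "travel": [
    [-0.0054,0.0002,-0.0028],
    [-0.0054,0.0002,-0.0028],
    [-0.0055,0,-0.0017],
    [-0.0055,0,-0.0017],
    [-0.0057,0,-0.0008],
    [-0.0057,0,-0.0008],
    [0,0,0]
  ],
  "turn": [0,0,0,0,0,0,0]
}}

```text
t: 29.85
tool_pos: [0.5082, -0.0512, 0.1037]
tool_rot: [2.999, 0.555, 1.078]
contact_force: [-4.0, 2.8, -0.7]
opening: 0.0157
grasp_force: 6.0
```

Request:
{"op": "play_rows", "data": {
  "travel": [
    [-0.0057,-0.0003,0.0003],
    [-0.0057,-0.0003,0.0003],
    [-0.0056,-0.0004,0.0012],
    [-0.0056,-0.0004,0.0012],
    [-0.0053,-0.0006,0.0022],
    [-0.0053,-0.0006,0.0022],
    [-0.0039,-0.0006,0.0024],
    [-0.0039,-0.0006,0.0024],
    [0,0,0]
  ],
  "turn": [0,0,0,0,0,0,0,0,0]
}}

```text
t: 30.6
tool_pos: [0.487, -0.0864, 0.1137]
tool_rot: [2.999, 0.554, 1.078]
contact_force: [-3.9, 3.3, -1.9]
opening: 0.016
grasp_force: 6.0
```

```bash
python3 lev.py
```

```text
0 [336.6 222.9] 0.17 [332.3 220.3] 0.7 [319.3 213. ] 1.3 [309.2 208.5] knob px (array([332.451 , 221.1373]), array([43, 27,  9,  9, 51], dtype=int32))
30.6 [ 0.487  -0.0864  0.1137] [ 23.4558 -63.8223 113.7293] [2.9994 0.5541 1.0783] [-3.8707  3.3106 -1.9092]
```

Request:
{"op": "play_rows", "data": {
  "travel": [
    [-0.002,-0.0003,0.0014],
    [-0.0016,-0.0003,0.0014],
    [0,0,0]
  ],
  "turn": [0,0,0]
}}

```text
t: 30.9
tool_pos: [0.485, -0.0898, 0.1131]
tool_rot: [3.0, 0.554, 1.079]
contact_force: [-4.8, 4.0, -2.1]
opening: 0.016
grasp_force: 6.0
```

Request:
{"op": "play_rows", "data": {
  "travel": [
    [0,0,0],
    [0,0,0],
    [0,0,0],
    [0,0,0]
  ],
  "turn": [0,0,0,0],
  "jaw": 0.45
}}

```text
t: 31.23
tool_pos: [0.487, -0.09, 0.114]
tool_rot: [2.995, 0.553, 1.078]
contact_force: [0.8, -0.2, 0.2]
opening: 0.0392
grasp_force: 0.0
```

Request:
{"op": "play_rows", "data": {
  "travel": [
    [0,0,-0.01],
    [0,0,-0.02],
    [0,0,-0.02],
    [0,0,-0.03],
    [0,0,-0.03],
    [0,0,-0.03],
    [0,0,-0.03],
    [0,0,-0.03],
    [0,0,0],
    [0,0,0]
  ],
  "turn": [0,0,0,0,0,0,0,0,0,0]
}}

```text
t: 32.07
tool_pos: [0.5107, 0.0164, 0.2835]
tool_rot: [2.994, 0.551, 1.078]
contact_force: [-0.0, -0.7, -1.0]
opening: 0.0408
grasp_force: 0.0
```

```bash
python3 lev.py; python3 - <<'E'
from k import *
from cell import cams
T=cams.get_image("top");S=cams.get_image("side")
T0=dict(np.load("pics/top0.npz"));S0=dict(np.load("pics/side0.npz"))
for n,bt,bs,h in(("knob",(322,212,348,236),(280,165,312,205),(100,130)),("button",(340,165,360,185),(262,210,282,230),(20,35))):
  for A,B in((T0,S0),(T,S)):
    try:a,_=blob(A,bt,*h);b,_=blob(B,bs,*h);print(n,a.round(1),b.round(1),tri(A,a,B,b))
    except Exception as e:print(n,e)
a,sa=blob(T,(176,201,200,225),170,8);b,sb=blob(S,(424,181,448,209),170,8);print("pin",a,b,sb,tri(T,a,S,b))
E
```

```text
0 [336.6 222.9] 0.17 [332.3 220.3] 0.7 [319.3 213. ] 1.3 [309.2 208.5] knob px (array([333.8475, 222.9492]), array([43, 30, 12,  7, 59], dtype=int32))
32.0667 [0.5107 0.0164 0.2835] [-76.8784 -96.5496 283.4749] [2.9942 0.5505 1.0784] [-0.0439 -0.6896 -0.9886]
knob [333.8 222.8] [291. 184.] (array([ 0.4864, -0.0845,  0.0969]), np.float64(0.0013443179452219789))
knob [333.8 222.9] [291. 184.] (array([ 0.4863, -0.0844,  0.0968]), np.float64(0.0015165408936093042))
button [349.4 174. ] [270.6 220. ] (array([ 0.598 , -0.1215,  0.1091]), np.float64(0.002992610353363139))
button [349.5 174. ] [270.6 219.9] (array([ 0.5981, -0.1216,  0.1094]), np.float64(0.002725790355872381))
pin [189.7727 213.7727] [436.1644 194.0822] [ 8  7  9 13 73] (array([0.5088, 0.2475, 0.0847]), np.float64(0.000642929500144769))
```

Knob and button are back at their starting pixels, the pin sits in the notch, and the arm is clear of everything.

```bash
python3 -c "
from cell import workorder
print(workorder.hand_in())"
```

```text
the job is handed in; nothing more can be done
None
```

The job is handed in at about 32 s: pin parked in the notch, button pressed and lever dropped, then lifted until it stayed up; the one mishap was a first lift push that jammed the fingers on the dropped lever's knob at about 78 N (wrist limit 120 N), and the hand-in gave no verdict.

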